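Clamp a suspension bush in the hand-cranked cam fixture

ROBOT

A 6-joint arm with a two-finger parallel gripper is mounted at the origin on the work surface. World frame = base frame: x ahead of the robot, y to its left, z up, the work surface at z = 0. Lengths are in mm, angles in rad, forces in N, time in s.
With the tool pointing down it reaches from about 300 to 750 mm from the base axis. Payload 8.5 kg.
Tool frame: the origin (TCP) lies midway between the tips of the shut fingers; the grasp point (between the pads) lies 19 mm behind it (ctrl.grip_depth is the distance from the TCP to the grasp point, in mm); y points along the fingers, x is the direction in which the jaws open and shut, and the axes are right-handed (so a half turn about y gives the same grasp; the last joint's range is limited). The gripper opens to 85 mm and grips with 20 to 120 N. Pads are 22 mm wide; open, the fingers measure 114 mm over their backs; the gripper's body (76 mm by 85 mm) begins 54 mm behind the grasp point. The pads swing forward as they close: fully open they stand 13 mm farther back than shut.
Start: joints at [-1.39, 0.381, 1.297, -0, 1.464, -0.215], TCP at [212.043, -507.462, 231.322] pointing down, gripper open.
Joint ranges: [-3.11, 3.11], [-0.89, 2.33], [0.22, 2.48], [-1.42, 4.56], [0.17, 2.85], [-2.88, 2.88]. Speed limits (rad/s): [2.39, 2.39, 3.14, 3.14, 3.14, 3.14].

INTERFACE

Orientations are given as a unit quaternion [w, x, y, z].
In Python, from bench import ctrl gives the robot as it stands. The module is installed in compiled form; this text tells all that it offers.
- The arm moves only by the tool apply_moves, never from a script. Its argument "deltas" is a list that holds one entry, the list of rows, each a list of 5 numbers: the shift along the tool's x, y, z in m, then the turn about the tool's y in degrees, then the closure, from -1 (fully open) to 1 (shut). In form: [[[dx, dy, dz, spin, jaw], ...]]. A call has 1 to 8 rows; each row is the pose to reach, as a shift and turn from the pose commanded when the call began, along the tool's axes at that moment; what a row does not reach only later rows make up. A row lasts 1/10 s, in which the tool goes at most 50 mm and 8.59 degrees, less where a joint would pass 70% of its speed; a pose out of reach is approached as far as the arm can. A call with a gripper value outside its range is refused whole. The fingers move at their own pace and stop on an object; "squeeze" is the grip in N (left out, the last holds). Time passes only in rows, so rows that repeat a pose let the fingers close. It gives the time, the measured TCP pose, the force and the opening at its end, in the units of the state.
- ctrl.read_state(): the state, without advancing time (a new reading comes with each control period).
- ctrl.capture(name): name is "scene" or "side" or "wrist"; returns a dict with "img" (400x640x3 uint8, red, green, blue), "depth" (400x640 float32, mm along the optical axis (not along the pixel's ray), 0 where there is no reading), "mtx" (3x3 intrinsics, pixels), "pose" (4x4, takes a point from camera to world coordinates). Camera axes: x right, y up, looking along -z (the intrinsics and any distortion apply to the point x, -y, -z); pixel columns grow to the right and rows downward; lengths in mm; the calibration is good to about 2 mm. A picture is of the moment at which its call begins.
- ctrl.sign_off(): hands the job in, once; it reports no verdict.
Trained networks look in a picture, given as the dict that the camera call returned (one of the last four; its "shot" number tells which), for a name from the list of things; names that differ only in an ending like _2 or _b are one class to them, and where a whole thing is asked for, a point or a joint stands for the part that bears it (a point fixed in the world has none). Each returns a list of dicts, best first, with "p" (0 to 1); they miss things now and then, are a little off and sometimes report something else, mostly with a low value. They report only what shows in the picture. A call takes as long as a camera call.
- ctrl.find_in(target, picture): "extent" ([left, top, right, bottom] in pixels, round what is visible of it).
- ctrl.trace(target, picture): "region" (400x640 bool, what is visible of it) and "extent" ([left, top, right, bottom] in pixels, round what is visible of it).
- ctrl.spot_point(target, picture): "point" ([column, row] in pixels: a listed point, or the origin of a listed thing).
The state is a dict: "t": time; "q": joint angles; "joint_velocities": joint speeds; "effort": joint torques, N m; "eef_pos": TCP position; "tcp_rot": TCP orientation; "force": force on the tool from outside, world axes, zero at the start; "moment": the same for the moment, N m; "finger_gap": finger opening in mm.
Only numpy, scipy, OpenCV 4.12 (cv2) and the standard library are available. Lean on these libraries where they do the work, as an engineer would, in place of code of your own. Each camera call takes 0.05 s, during which the arm holds its last target. There are 200 camera calls.

TASK

Clamp the larger of the two suspension bushes in the hand-cranked cam fixture on the bench, ready for its part number to be marked: set it down gently, upright, between the open jaw and the V block, and let it go. Then take the crank by its black handle and turn it anticlockwise (seen from above), feeling the load build up and fall away again, until the follower's roller rests on the flat dwell at the top of the cam, so that the clamp stays tight by itself when you let go of the handle. Leave the smaller bush, the carton and the oil bottle where they are.

Things in the scene. Friction and masses are not known exactly. Their poses are not given: they have to be found in the camera images.
- fixture: Cam clamp fixture bolted to the bench: blue base plate 140 x 300 x 15 mm on four feet. Origin: centre of its underside, on the bench; z up. Its y axis is the clamping line: crankshaft (at y = -95 mm), roller, slide bar in its guide (61 mm high), steel jaw and, at the +y end, the V block.
- nest (a point): Point on top of the rest plate, 19 mm above the bench, where the axis of the seated bush stands; axes as the fixture's, +y from jaw to V. Open, the flat jaw (46 mm wide, top 48 mm above the bench) stands 8 mm back from a seated bush: set the bush down 0 to 8 mm short of this point along -y (4 mm is best); the jaw then pushes it home. The sides along x are free for fingers.
- vee: Steel V block, 82 mm wide, 90 degree V open towards the jaw, its top 49 mm above the bench (30 mm above the rest plate). Origin and axes are those of the fixture.
- rest: Flat steel rest plate, 60 x 56 x 4 mm, between jaw and V block, on which the bush stands; its top is 19 mm above the bench. Set the bush down on it gently (under 30 N). Origin and axes are those of the fixture.
- shaft (a point): Point on the vertical crankshaft's axis, 83 mm above the bench. Below the crank sits the steel plate cam, seen from above: base circle radius 34 mm, one rounded nose of radius 46 mm. It is pinch-bolted on the shaft at no fixed angle to the crank, different every time, so the crank's angle does not tell where the dwell is. The clamp always starts open.
- crank (a joint): Angle of the crank (rad), growing anticlockwise seen from above; 0 = arm along the fixture's -x; starts within 0.2 of 0. No stops. Anticlockwise it turns freely (about 2 N at the handle) for 8 degrees or more, then rises for 75 against springs: drag grows to 10 to 15 N just after the jaw meets the bush, then falls in about 20 degrees to nothing in the dwell, 85 to 225 from the start.
- grip (a point): Point to grip on the upright black crank handle: on its axis, 123 mm above the bench, 80 mm from the shaft's axis. The handle is 26 mm in diameter, 83 to 151 mm above the bench, and revolves on its own pin, so a gripper need not turn with the crank. The crank arm under it is 20 mm wide, its top 81 mm above the bench; nothing else of the fixture is higher than 91 mm.
- bush: The suspension bush to clamp, loose, standing upright: plain steel shell 50 mm in diameter and 60 mm high, black rubber inside, steel inner sleeve (20 mm) standing 6 mm proud on top; about 0.35 kg. Origin: centre of its foot; z is its axis.
- small_bush: A smaller bush of the same make, 34 mm in diameter, 40 mm high (46 with its sleeve), loose, upright; not wanted, leave it. Origin: centre of its foot.
- carton: Closed cardboard parts carton, 90 x 120 x 70 mm, bystander. Origin: centre of its underside.
- oil_bottle: Grey plastic oil bottle, 60 mm in diameter, 150 mm high, bystander. Origin: centre of its foot.
- follower (a point): Point over the roller's axis (22 mm roller) with the clamp open, 61 mm above the bench. The dwell is the tip of the nose, 22 degrees wide (30 mm of handle travel), very slightly relieved: facing the roller, it draws the crank gently (a few N) to its middle and holds it. Beyond it the cam falls away as it rose and drives the crank on. Let go on either ramp, the crank spins and the clamp opens.

How it is judged:
By the outcome, as a careful person would: the job done as asked, in the order asked, and still so for the second after the job is handed in, with the robot touching nothing.
It also fails if it takes over 72 s, if anything falls off the work surface, if the arm or the gripper's body presses on something with over 40 N, if the wrist force passes 120 N, or if a joint passes its speed limit or range.

## Working session

There is one attempt and no reset: what is moved stays moved. The work goes in short steps, Python scripts to look and compute and a tool call to move; the robot and the scene stay as the last step left them, time stands still between calls to the robot, and variables do not carry over. Pictures are saved under pics/ and viewed, about 8 in all and at most 12, crops included, and the job is handed in when it is done.

Besides the shell and the picture viewer there is one more tool, called after ">>>" in YAML: its name, and indented under it one key for each argument. apply_moves: Moves the arm, as the interface text tells. Its arguments: {"type":"object","properties":{"deltas":{"type":"array"},"squeeze":{"type":"number"}},"required":["deltas"]}

```bash
mkdir -p pics
cat > h.py <<'E'
import numpy as np, cv2
from bench import ctrl
from scipy.spatial.transform import Rotation as R
def ray(c,p):
    K=c["mtx"];d=np.array([(p[0]-K[0,2])/K[0,0],-(p[1]-K[1,2])/K[1,1],-1.]);P=c["pose"]
    return P[:3,3],P[:3,:3]@d
def at_z(c,p,z):
    o,d=ray(c,p);return o+d*(z-o[2])/d[2]
def proj(c,w):
    P=c["pose"];q=P[:3,:3].T@(np.array(w)-P[:3,3]);K=c["mtx"]
    return [K[0,0]*q[0]/-q[2]+K[0,2],K[1,1]*-q[1]/-q[2]+K[1,2]]
def cloud(c,m=None):
    d=c["depth"];v,u=np.nonzero((d>0)&(m if m is not None else True))
    K=c["mtx"];z=d[v,u];q=np.c_[(u-K[0,2])/K[0,0]*z,-(v-K[1,2])/K[1,1]*z,-z]
    return q@c["pose"][:3,:3].T+c["pose"][:3,3]
def save(n,c):cv2.imwrite(f"pics/{n}.png",c["img"][:,:,::-1])
def tri(obs):
    A=np.zeros((3,3));b=np.zeros(3)
    for c,p in obs:
        o,d=ray(c,p);d=d/np.linalg.norm(d);M=np.eye(3)-np.outer(d,d);A+=M;b+=M@o
    return np.linalg.solve(A,b)
def st():
    s=ctrl.read_state();return s,np.array(s["eef_pos"]),R.from_quat(np.roll(s["tcp_rot"],-1)).as_matrix()
E
python3 - <<'E'
from h import *
np.set_printoptions(precision=1,suppress=True)
s,p,T=st();print(s["t"],p,T,s["finger_gap"],s["force"])
cs={n:ctrl.capture(n) for n in("scene","side")}
ims=[]
for n,c in cs.items():
    print(n,c["pose"][:3,3]); im=c["img"][:,:,::-1].copy()
    for t in "bush small_bush carton oil_bottle fixture".split():
        for r in ctrl.trace(t,c)[:2]:
            if r["p"]<.3: continue
            w=cloud(c,r["region"]);print(t,round(r["p"],2),r["extent"],np.percentile(w,[2,50,98],axis=0).ravel())
    for t in "nest shaft grip follower fixture bush".split():
        for r in ctrl.spot_point(t,c)[:2]:
            z=dict(nest=19,shaft=83,grip=123,follower=61).get(t,0)
            print("pt",t,round(r["p"],2),r["point"],at_z(c,r["point"],z))
            cv2.circle(im,tuple(int(x) for x in r["point"]),3,(0,0,255),-1);cv2.putText(im,t,tuple(int(x)+4 for x in r["point"]),0,.4,(0,255,0))
    ims.append(im)
cv2.imwrite("pics/a.png",cv2.resize(np.vstack(ims),(480,600)) if 0 else ims[0]);cv2.imwrite("pics/b.png",ims[1])
E
```

```text
0.0 [ 212.  -507.2  230.7] [[ 0.4 -0.   0.9]
 [-0.9  0.   0.4]
 [-0.  -1.   0. ]] 85.34433379488384 [ 0.1 -0.9  0. ]
scene [1311.6  460.4  766.3]
bush 0.8 [424.2, 223.2, 445.0, 261.1] [479.9 253.1   4.  515.5 278.3  48.9 525.2 299.   68.2]
small_bush 0.83 [395.8, 257.9, 413.5, 278.7] [590.  231.1   2.2 613.9 248.4  33.7 621.  261.7  47.8]
small_bush 0.4 [270.1, 141.9, 301.6, 202.0] [ 455.8 -161.4   41.   537.  -127.8   76.9  570.8  -90.7  149.9]
oil_bottle 0.76 [171.3, 176.4, 203.6, 231.5] [ 721.8 -289.4    7.   751.2 -262.4   79.   768.7 -248.1  151.7]
fixture 0.79 [254.7, 141.0, 384.4, 249.5] [ 447.3 -160.5    4.4  546.9  -20.2   19.1  617.7  118.3  127.4]
pt nest 0.89 [351.2, 218.5] [512.7  61.2  19. ]
pt shaft 0.9 [286.7, 180.2] [ 534.4 -120.3   83. ]
pt grip 0.46 [298.7, 154.3] [ 466.1 -127.6  123. ]
pt follower 0.84 [298.1, 187.3] [519.9 -95.2  61. ]
pt fixture 0.79 [320.7, 212.5] [513.6 -29.3   0. ]
pt bush 0.83 [431.7, 251.0] [496.3 272.6   0. ]
side [ 51.1 670.5 880.5]
bush 0.58 [267.3, 276.7, 290.3, 311.9] [476.4 255.5   2.  491.7 283.5  56.6 521.2 299.5  66.1]
small_bush 0
[... 322 characters left out ...]
0.6, 356.5, 158.5] [ 710.9 -364.6   -0.3  730.1 -262.6   73.4  769.4 -246.9  149.9]
oil_bottle 0.69 [295.9, 171.7, 408.0, 272.5] [ 436.1 -162.9    6.   506.5  -13.5   16.7  604.9  119.7  125.8]
fixture 0.86 [295.1, 171.6, 407.6, 275.4] [ 431.9 -160.8    5.8  506.1  -11.5   16.6  601.8  119.8  122.2]
fixture 0.47 [235.8, 175.9, 290.5, 228.5] [708.4  27.    4.2 735.3  97.9  66.7 800.1 144.1  72.3]
pt nest 0.92 [335.4, 241.3] [512.4  60.8  19. ]
pt shaft 0.72 [368.4, 182.3] [ 543.9 -120.7   83. ]
pt grip 0.63 [399.7, 181.8] [ 457.9 -135.7  123. ]
pt follower 0.62 [364.6, 199.3] [524.3 -78.5  61. ]
pt fixture 0.84 [351.8, 226.2] [522.7 -24.3  -0. ]
pt bush 0.89 [280.9, 302.4] [501.1 276.6   0. ]
```

View pics/a.png

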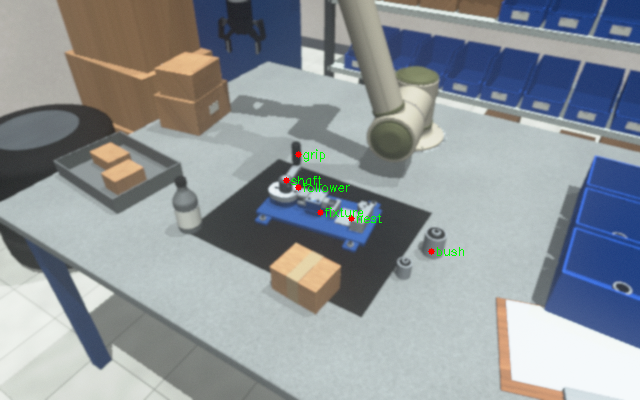

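View pics/b.png

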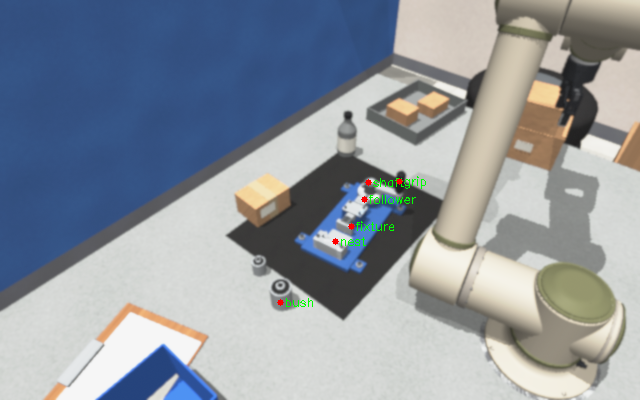

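Both views agree: the bush is at about (500,277) and the nest at (512,61). The handle is near (460,-131), standing upright at scene pixel 297,152. The bottle, carton and small bush are well clear. I'll move over the fixture first for a wrist look.

```bash
cat >> h.py <<'E'
def go(x,y,z,yaw=None):
    s,p,T=st();d=T.T@(np.array([x,y,z])-p)/1000
    y0=np.degrees(np.arctan2(T[1,0],T[0,0]))
    print("delta",np.round(d,4),"spin",None if yaw is None else np.round((y0-yaw+180)%360-180,2),"yaw",round(y0,2))
E
python3 -c "
from h import *
go(430,-60,330,8)"
```

```text
delta [-0.3288 -0.0987  0.3736] spin -75.32 yaw -67.32
```

>>> apply_moves:
  deltas:
    - [[-0.329,-0.099,0.374,-75.3,-1],[-0.329,-0.099,0.374,-75.3,-1],[-0.329,-0.099,0.374,-75.3,-1],[-0.329,-0.099,0.374,-75.3,-1],[-0.329,-0.099,0.374,-75.3,-1],[-0.329,-0.099,0.374,-75.3,-1],[-0.329,-0.099,0.374,-75.3,-1],[-0.329,-0.099,0.374,-75.3,-1]]

```text
t: 2.0
eef_pos: [384.3, -152.9, 310.0]
tcp_rot: [-0.707, 0.707, 0.011, -0.011]
force: [1.9, -0.7, -0.6]
finger_gap: 85.4
```

>>> apply_moves:
  deltas:
    - [[0,0,0,0,-1]]

```text
t: 2.1
eef_pos: [385.6, -150.4, 310.8]
tcp_rot: [-0.707, 0.707, 0.014, -0.012]
force: [-0.3, -0.5, -0.5]
finger_gap: 85.1
```

```bash
cat >> h.py <<'E'
Z=dict(nest=19,shaft=83,grip=123,follower=61,bush=0)
def look(tag,cam="wrist",names=("nest","shaft","grip","follower")):
    np.set_printoptions(precision=1,suppress=True)
    c=ctrl.capture(cam);im=c["img"][:,:,::-1].copy();o={}
    print("cam",c["pose"][:3,3])
    for t in names:
        for r in ctrl.spot_point(t,c)[:1]:
            o[t]=(c,r["point"]);q=tuple(int(x) for x in r["point"])
            print(t,round(r["p"],2),np.array(r["point"]),at_z(c,r["point"],Z[t]))
            cv2.circle(im,q,3,(0,0,255),-1)
    cv2.imwrite(f"pics/{tag}.png",im);return c,o
E
python3 -c "
from h import *
import pickle
c,o=look('w1');pickle.dump((c,o),open('w1.pkl','wb'))
go(500,0,330,8)"
```

```text
cam [380.7 -79.3 453.6]
nest 0.57 [421.8  11.9] [509.3  56.8  19. ]
shaft 0.72 [442.  155.6] [ 537.8 -122.2   83. ]
grip 0.59 [382.8 175.7] [ 455.6 -143.2  123. ]
follower 0.72 [431.2 122.2] [526.2 -81.8  61. ]
delta [ 0.1 -0.   0.2] spin -6.72 yaw 1.28
```

View pics/w1.png

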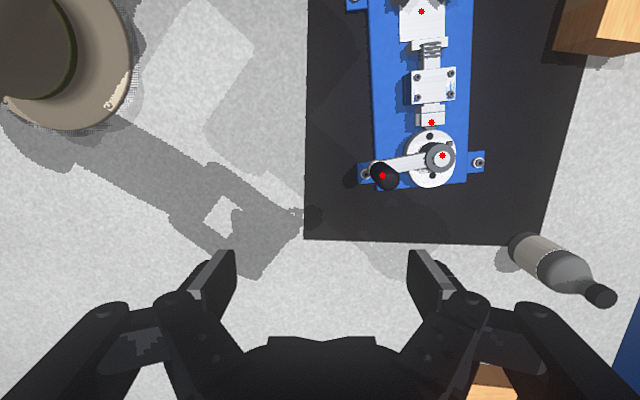

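The wrist view shows the fixture from above, with the cam disc and crank. Handle top is at about (380,178), shaft at (442,155) and nest at (422,12), partly cropped. Next I'll take a second view centred on the fixture.

>>> apply_moves:
  deltas:
    - [[0.118,-0.019,0.09,-6.7,-1],[0.118,-0.019,0.09,-6.7,-1],[0.118,-0.019,0.09,-6.7,-1],[0.118,-0.019,0.09,-6.7,-1],[0.118,-0.019,0.09,-6.7,-1]]

```text
t: 2.85
eef_pos: [499.8, -62.7, 327.5]
tcp_rot: [0.705, -0.705, -0.049, 0.05]
force: [-1.0, 0.1, -0.2]
finger_gap: 85.8
```

```bash
sed -i 's/^def go.*/&\n    np.set_printoptions(precision=4,suppress=True)/' h.py
python3 -c "
from h import *
import pickle
c,o=look('w2');c1,o1=pickle.load(open('w1.pkl','rb'))
for k in o: print(k,tri([o[k],o1[k]]))
pickle.dump((c,o),open('w2.pkl','wb'))
w=cloud(c)
m=(w[:,2]>5)&(w[:,2]<25)&(abs(w[:,0]-520)<150)&(abs(w[:,1]+25)<200)
print(cv2.minAreaRect(w[m][:,:2].astype(np.float32)))
go(500,200,230,8)"
```

```text
cam [488.1   7.5 470.4]
nest 0.91 [344.3  84.5] [514.2  56.4  19. ]
shaft 0.96 [343.3 216.1] [ 537.4 -122.4   83. ]
grip 0.66 [278. 233.] [ 452.4 -143.8  123. ]
follower 0.85 [340.9 181.6] [528.2 -78.1  61. ]
nest [513.7  58.9   7.9]
shaft [ 537.3 -122.    84.2]
grip [ 453.5 -141.2  130.2]
follower [529.9 -81.2  49.6]
((522.0459594726562, -30.909957885742188), (196.17190551757812, 299.8023681640625), 7.883442401885986)
delta [0.0376 0.0984 0.2603] spin -0.0 yaw 8.0
```

View pics/w2.png

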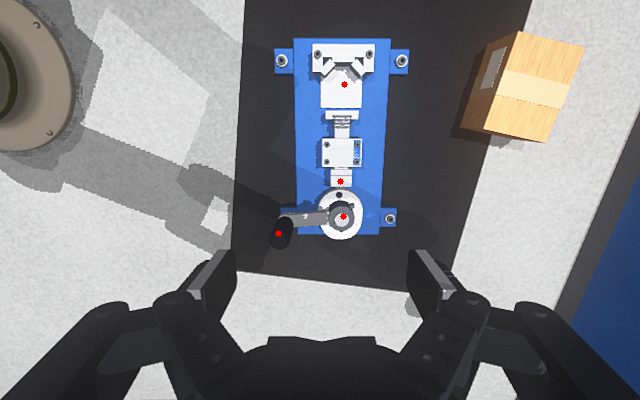

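The fixture is clear: yaw 7.9°, nest dot on the rest plate at (344,84), the V above it, handle at (280,232). Now to the bush.

>>> apply_moves:
  deltas:
    - [[0.045,0.128,0.255,0,-1],[0.045,0.128,0.255,0,-1],[0.045,0.128,0.255,0,-1],[0.045,0.128,0.255,0,-1],[0.045,0.128,0.255,0,-1],[0.045,0.128,0.255,0,-1],[0.045,0.128,0.255,0,-1],[0.045,0.128,0.255,0,-1]]

```text
t: 3.9
eef_pos: [508.0, 196.6, 200.3]
tcp_rot: [-0.705, 0.705, 0.05, -0.05]
force: [0.3, 0.2, 0.9]
finger_gap: 85.7
```

```bash
cat > tb.py <<'E'
from h import *
c,o=look('w3',names=("bush",))
r=ctrl.trace("bush",c)[0];w=cloud(c,r["region"]);print(r["p"],r["extent"],w[:,2].max())
for zz in(60,66):
    t=w[abs(w[:,2]-zz)<2]
    if len(t)>10: print(zz,len(t),cv2.minEnclosingCircle(t[:,:2].astype(np.float32)))
w=w[w[:,2]>50];print("range",w.min(0),w.max(0))
go(500,277,110,8)
E
python3 tb.py
```

```text
cam [496.1 266.9 343.1]
bush 0.94 [327.2 108.3] [501.3 276.4   0. ]
0.66 [286.4, 285.6, 331.4, 310.0] 50.40756315898733
range [526.9  69.7  50.1] [534.4  73.   50.4]
delta [0.0027 0.0911 0.0818] spin 0.02 yaw 8.02
```

View pics/w3.png

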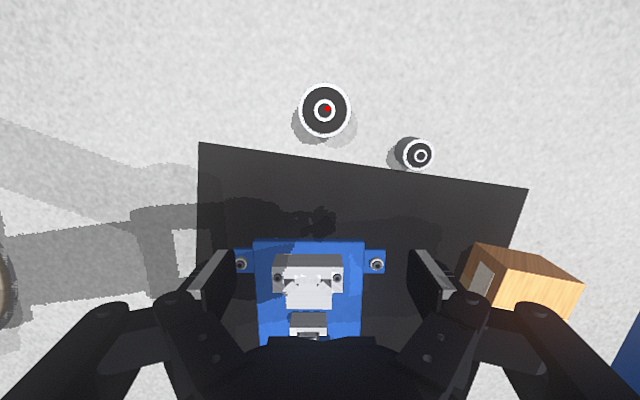

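The bush rim is centred near (324,110); the small bush is at (416,154). The trace picked the V block instead, so I'll use the depth around the visible rim.

```bash
cat > tb.py <<'E'
from h import *
np.set_printoptions(precision=1,suppress=True)
c=ctrl.capture("wrist")
w=cloud(c);w=w[(abs(w[:,0]-500)<50)&(abs(w[:,1]-277)<45)]
print(np.percentile(w[:,2],[5,95,99,100]))
t=w[(w[:,2]>55)&(w[:,2]<63)];print(len(t),cv2.minEnclosingCircle(t[:,:2].astype(np.float32)),np.median(t,axis=0))
t=w[(w[:,2]>63)];print(len(t),cv2.minEnclosingCircle(t[:,:2].astype(np.float32)))
print(at_z(c,(324,110),60))
E
python3 tb.py
```

```text
[-0.7 64.7 67.1 68.5]
1909 ((498.3157653808594, 272.44232177734375), 24.840219497680664) [498.  273.3  60.7]
378 ((499.3924865722656, 267.526123046875), 14.761077880859375)
[498.7 271.9  60. ]
```

>>> apply_moves:
  deltas:
    - [[0.002,0.04,0.04,0,-1],[0.002,0.07,0.078,0,-1],[0.002,0.11,0.078,0,-1],[0.002,0.15,0.078,0,-1],[0.002,0.167,0.078,0,-1],[0.002,0.167,0.078,0,-1]]

```text
t: 4.7
eef_pos: [498.4, 273.3, 31.5]
tcp_rot: [-0.705, 0.706, 0.048, -0.051]
force: [0.2, -0.6, -0.0]
finger_gap: 85.9
```

>>> apply_moves:
  deltas:
    - [[0,0,0,0,1],[0,0,0,0,1],[0,0,0,0,1],[0,0,0,0,1],[0,0,0,0,1],[0,0,0,0,1],[0,0,0,0,1],[0,0,0,0,1]]
  squeeze: 40

```text
t: 5.5
eef_pos: [499.9, 274.4, 35.0]
tcp_rot: [0.705, -0.705, -0.051, 0.049]
force: [-0.1, -1.8, 7.6]
finger_gap: 48.9
```

>>> apply_moves:
  deltas:
    - [[0,-0.03,0,0,1],[0,-0.07,0,0,1],[0,-0.11,0,0,1],[0,-0.11,-0.04,0,1],[0,-0.11,-0.08,0,1],[0,-0.11,-0.08,0,1],[0,-0.11,-0.08,0,1]]

```text
t: 6.2
eef_pos: [510.3, 194.6, 143.6]
tcp_rot: [0.705, -0.705, -0.05, 0.049]
force: [0.1, 0.5, -2.8]
finger_gap: 48.8
```

```bash
cat > v.py <<'E'
from h import *
import pickle
np.set_printoptions(precision=1,suppress=True)
a=np.radians(7.88);X=np.array([np.cos(a),np.sin(a)]);Y=np.array([-np.sin(a),np.cos(a)])
c,o=pickle.load(open('w2.pkl','rb'))
s,p,T=st();print(p,s["force"],s["finger_gap"])
def top(c,tag):
    w=cloud(c);C=np.array([522.,-31]);l=np.c_[(w[:,:2]-C)@X,(w[:,:2]-C)@Y,w[:,2]]
    for z0,lo,hi in((49,70,140),(48,20,75)):
        t=l[(abs(l[:,2]-z0)<3)&(l[:,1]>lo)&(l[:,1]<hi)&(abs(l[:,0])<60)]
        if len(t)<30: continue
        print(tag,z0,len(t),np.percentile(t,[1,50,99],axis=0).ravel())
    t=l[(abs(l[:,2]-49)<4)&(l[:,1]>60)&(abs(l[:,0])<60)]
    for x0 in range(-44,45,4):
        u=t[(abs(t[:,0]-x0)<2)];
        if len(u)>3: print(x0,len(u),np.percentile(u[:,1],[2,98]))
    t=l[(abs(l[:,2]-19)<3)&(abs(l[:,0])<40)&(abs(l[:,1]-80)<50)];print("rest",len(t),np.percentile(t,[1,50,99],axis=0).ravel())
top(c,"w2")
c=ctrl.capture("wrist");pickle.dump(c,open('w4.pkl','wb'));save("w4",c);top(c,"w4")
for n in("scene","side"):
    c=ctrl.capture(n);save("c4"+n,c)
    for r in ctrl.trace("bush",c)[:1]:
        w=cloud(c,r["region"]);print(n,r["p"],r["extent"],np.percentile(w,[1,50,99],axis=0).ravel())
E
python3 v.py
```

```text
[510.3 194.6 143.6] [ 0.1  0.5 -2.8] 48.83752241044579
w2 49 1412 [-40.2  98.7  46.8  -0.4 119.6  49.3  40.  134.2  51.5]
w2 48 218 [-22.4  30.   46.7  -0.8  46.3  48.3  22.5  50.3  50.5]
-40 56 [100.5 133.7]
-36 71 [100.2 133.8]
-32 75 [100.4 134. ]
-28 80 [ 99.  133.8]
-24 77 [ 97.  133.8]
-20 78 [100.2 134. ]
-16 76 [104. 134.]
-12 65 [107.9 133.9]
-8 60 [112.9 134.3]
-4 61 [112.8 134.3]
0 55 [112.9 133.9]
4 59 [112.9 134. ]
8 59 [112.9 134.2]
12 66 [107.9 133.9]
16 72 [103.9 134. ]
20 81 [100. 134.]
24 79 [ 96.7 134.1]
28 83 [ 99.1 134.2]
32 73 [100.5 134.2]
36 73 [100.5 134.1]
40 55 [101.5 134.2]
rest 1750 [-38.4  33.5  16.   -0.6  78.8  19.2  38.5 111.   21.3]
w4 49 457 [-37.4  97.3  47.  -26.2 108.5  49.5  39.  132.2  50.9]
-36 38 [101.6 115.1]
-32 72 [101.5 128. ]
-28 126 [ 99.7 133.5]
-24 76 [ 97.4 124. ]
-20 59 [100.6 120. ]
-16 32 [103.9 113.7]
-12 8 [107.6 111.3]
24 16 [ 95.3 100.5]
28 11 [ 99.4 102.4]
32 4 [101.  102.4]
36 11 [101.5 105. ]
40 9 [101.9 105.6]
rest 812 [-36.2  57.   16.1  -0.2  68.5  19.5  37.6  83.8  20.9]
scene 0.69 [392.7, 180.6, 419.7, 214.8] [407.5 157.8   3.2 527.  208.3 137.9 536.8 220.5 172. ]
side 0.65 [287.1, 218.9, 311.6, 257.9] [485.  120.7  -0.1 504.2 209.5 156.1 628.8 221.9 200.6]
```

```bash
cat > b.py <<'E'
from h import *
import pickle
np.set_printoptions(precision=1,suppress=True)
c=pickle.load(open('w4.pkl','rb'))
s,p,T=st();w=cloud(c);l=(w-p)@T   # tool axes
m=(abs(l[:,0])<30)&(abs(l[:,2])<40)&(l[:,1]>-60)&(l[:,1]<60)
l=l[m];print(p,T[:,0])
for a in range(-60,50,4):
    u=l[(l[:,1]>=a)&(l[:,1]<a+4)]
    if len(u)>8: print(a,len(u),u[:,[0,2]].min(0),u[:,[0,2]].max(0))
go(510.7,48.8,110,7.9)
E
python3 b.py
```

```text
[510.1 196.1 143.2] [ 1.   0.1 -0. ]
-60 300 [-30.   9.] [30.  11.4]
-56 230 [-30.    9.2] [30.  12.1]
-52 181 [-30.    9.1] [30.  12.3]
-48 110 [-30.    0.8] [29.9 11.7]
-44 568 [-30.  -12.6] [30.  10.6]
-40 340 [-29.9 -13.3] [29.1 10.2]
-36 806 [-29.9 -13.1] [28.9  9.9]
-32 1273 [-30.  -13.6] [29.4 12.9]
-28 6727 [-29.9 -27.7] [29.  22.8]
-24 422 [-29.8 -21.7] [29.3 22.5]
-20 387 [-29.9   2.8] [29.1 22.3]
-16 347 [-29.9   2.7] [29.1 22.6]
-12 311 [-30.    2.6] [29.1 22.4]
-8 241 [-30.    2.4] [28.  22.3]
-4 180 [-26.2   4.3] [22.7 22.4]
0 176 [-22.9   9.2] [20.1 22.5]
4 155 [-25.4   4.4] [19.9 22.3]
8 150 [-25.6   4. ] [20.  22.2]
12 147 [-25.8   3.5] [20.  22.3]
16 122 [-23.    9.6] [19.7 22.5]
20 117 [-26.3   2.2] [20.3 22.2]
24 115 [-22.6   8.7] [20.3 22.1]
28 109 [-23.1   8.7] [20.3 22.1]
32 30 [-21.4   9.5] [19.8 21.6]
delta [-0.0204  0.0332 -0.1458] spin 0.31 yaw 8.21
```

View pics/w4.png

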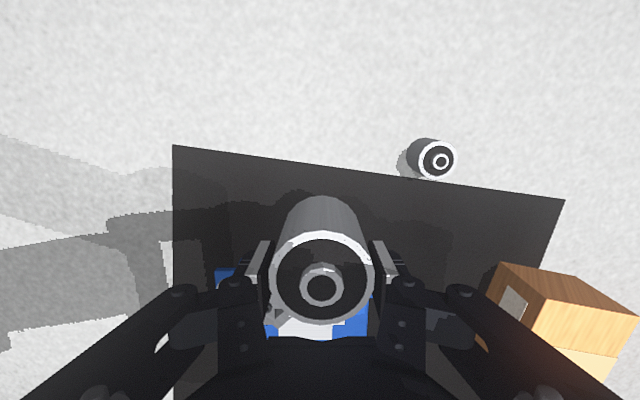

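The bush is held upright, with its rim centred at (322,277) and its foot 33 mm below the TCP. Now over the nest.

>>> apply_moves:
  deltas:
    - [[-0.019,0,-0.05,0.3,1],[-0.019,0.01,-0.1,0.3,1],[-0.019,0.03,-0.144,0.3,1],[-0.019,0.05,-0.144,0.3,1],[-0.019,0.06,-0.144,0.3,1],[-0.019,0.06,-0.144,0.3,1],[-0.019,0.06,-0.144,0.3,1]]

```text
t: 7.15
eef_pos: [512.2, 51.1, 83.9]
tcp_rot: [-0.705, 0.705, 0.049, -0.049]
force: [0.5, 0.0, -2.6]
finger_gap: 49.1
```

```bash
cat > b2.py <<'E'
from h import *
np.set_printoptions(precision=1,suppress=True)
c=ctrl.capture("wrist");save("w5",c)
P=[st()[1] for i in range(1)];s,p,T=st();print(p,s["force"])
w=cloud(c);a=np.radians(7.88);X=np.array([np.cos(a),np.sin(a)]);Y=np.array([-np.sin(a),np.cos(a)])
C=np.array([522.,-31]);l=np.c_[(w[:,:2]-C)@X,(w[:,:2]-C)@Y,w[:,2]]
b=l[(abs(l[:,0])<60)&(abs(l[:,1]-80)<45)]
t=b[abs(b[:,2]-49)<3];t=t[t[:,1]>90]
for sg in(-1,1):
    u=t[(t[:,0]*sg>0)];print("V side",sg,len(u),np.percentile(u,[1,99],axis=0).ravel() if len(u) else "")
for z in range(50,120,6):
    u=b[(b[:,2]>=z)&(b[:,2]<z+6)&(abs(b[:,0])<28)]
    if len(u)>10: print(z,len(u),np.percentile(u[:,:2],[1,99],axis=0).ravel())
go(512.2,51,56,7.9)
E
python3 b2.py
```

```text
[512.3  51.   84.2] [-0.1 -1.5 -4. ]
V side -1 1744 [-40.7  98.4  47.6  -0.6 124.6  51. ]
V side 1 1743 [  0.3  98.5  47.5  40.3 124.6  51.2]
50 494 [-27.5  95.   27.4 124.7]
56 178 [-21.3  94.2  20.7 106.8]
62 201 [-21.3  94.1  21.2 106.9]
68 214 [-21.5  93.5  21.  106.8]
74 240 [-22.4  92.1  20.9 106.7]
80 274 [-21.3  94.   20.9 106.7]
86 346 [-25.7  87.8  25.5 106.6]
92 475 [-27.4  87.4  27.4 106.6]
98 527 [-27.6  87.7  27.5 106.5]
104 5595 [-24.7  58.5  24.2 106. ]
110 3065 [-25.8  64.5  25.9 102.5]
116 529 [-27.5  71.6  27.9  93.9]
delta [-0.0002  0.0282 -0.    ] spin 0.04 yaw 7.94
```

View pics/w5.png

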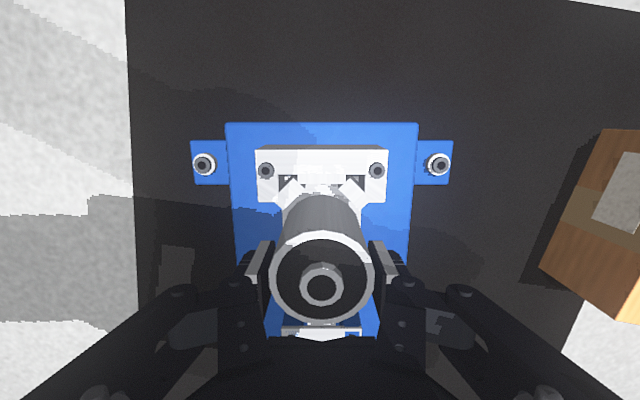

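The bush is centred over the V in x and about 3 mm short of the nest in y. Lowering it.

>>> apply_moves:
  deltas:
    - [[0,0.01,-0.001,0,1],[0,0.019,-0.001,0,1],[0,0.025,-0.001,0,1],[0,0.028,-0.001,0,1],[0,0.029,-0.001,0,1]]

```text
t: 7.7
eef_pos: [511.9, 49.2, 54.2]
tcp_rot: [0.706, -0.705, -0.048, 0.048]
force: [-2.5, 2.4, 3.9]
finger_gap: 48.8
```

>>> apply_moves:
  deltas:
    - [[0,0.001,0,0,1],[0,0.0015,0,0,1]]

```text
t: 7.9
eef_pos: [512.0, 49.3, 54.1]
tcp_rot: [0.706, -0.705, -0.048, 0.048]
force: [-6.1, 3.8, 16.5]
finger_gap: 48.6
```

Contact with the rest plate is gentle at about 19 N. Releasing.

>>> apply_moves:
  deltas:
    - [[0,0,0,0,0.2],[0,0,0,0,-0.2],[0,0,0,0,-1],[0,0,0,0,-1],[0,0,0,0,-1],[0,0,0,0,-1]]

```text
t: 8.5
eef_pos: [512.2, 49.0, 52.8]
tcp_rot: [-0.705, 0.705, 0.048, -0.048]
force: [0.3, -0.2, -0.0]
finger_gap: 85.5
```

>>> apply_moves:
  deltas:
    - [[0,-0.02,0,0,-1],[0,-0.06,0,0,-1],[0,-0.1,0,0,-1],[0,-0.14,0,0,-1],[0,-0.16,-0.03,0,-1],[0,-0.16,-0.06,0,-1]]

```text
t: 9.1
eef_pos: [521.4, -11.0, 216.1]
tcp_rot: [-0.705, 0.706, 0.051, -0.047]
force: [0.4, -0.8, -1.2]
finger_gap: 85.5
```

```bash
cat > b3.py <<'E'
from h import *
import sys
np.set_printoptions(precision=1,suppress=True)
c=ctrl.capture("wrist");save(sys.argv[1],c)
s,p,T=st();print(s["t"],p,s["force"],s["finger_gap"])
w=cloud(c);a=np.radians(7.88);X=np.array([np.cos(a),np.sin(a)]);Y=np.array([-np.sin(a),np.cos(a)])
C=np.array([522.,-31]);l=np.c_[(w[:,:2]-C)@X,(w[:,:2]-C)@Y,w[:,2]]
b=l[(abs(l[:,0])<45)&(l[:,1]>30)&(l[:,1]<140)]
for n,lo,hi in(("rim",76,82),("sleeve",82.5,90),("Vtop",46,52)):
    u=b[(b[:,2]>lo)&(b[:,2]<hi)]
    if n=="Vtop": u=u[u[:,1]>90]
    if len(u)>10: print(n,len(u),np.percentile(u,[1,50,99],axis=0).ravel())
u=b[(b[:,2]>45)&(b[:,2]<51)&(b[:,1]<62)];print("jaw",len(u),np.percentile(u,[1,50,99],axis=0).ravel() if len(u)>5 else "")
# handle: top at 151, arm
h=l[(l[:,2]>100)&(l[:,2]<156)&(abs(l[:,0])<120)&(l[:,1]<20)&(l[:,1]>-220)]
if len(h)>10:
    print("handle",len(h),np.percentile(h,[1,50,99],axis=0).ravel())
    t=h[h[:,2]>147];print("htop",len(t),cv2.minEnclosingCircle(t[:,:2].astype(np.float32)) if len(t)>5 else "")
E
python3 b3.py w6
```

```text
9.15 [521.6 -14.9 214.2] [ 0.6 -3.2 -0.1] 85.3913313312599
rim 1866 [-23.8  56.7  78.   -0.7  81.3  79.8  22.4 103.4  81.5]
sleeve 362 [-9.5 70.7 83.8 -0.2 79.7 85.6  8.1 88.5 87.2]
Vtop 2313 [-40.5  98.9  47.5  -0.2 119.8  49.3  40.1 133.7  51. ]
jaw 375 [-22.8  30.7  46.4  -1.3  46.8  48.3  22.4  51.1  50.7]
handle 1042 [ -89.4 -105.8  100.5  -73.9  -91.9  129.5  -66.9  -88.7  151.3]
htop 139 ((-74.8536376953125, -98.57865905761719), 10.11340618133545)
```

View pics/w6.png

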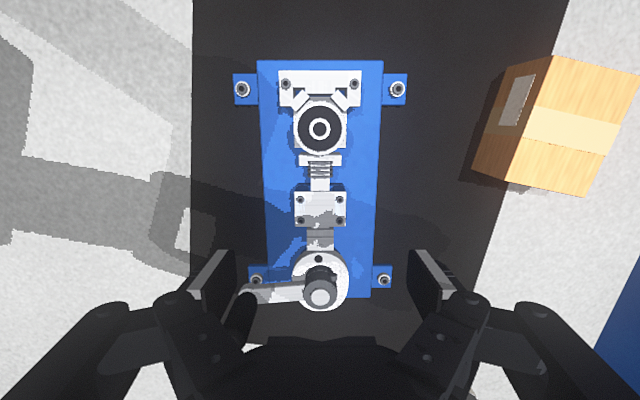

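The bush stands upright on the rest (rim height 80), about 4 mm short in y, between jaw (y 51) and V. Locating the handle and shaft from the stored clouds.

```bash
cat > hd.py <<'E'
from h import *
import pickle
np.set_printoptions(precision=1,suppress=True)
a=np.radians(7.88);X=np.array([np.cos(a),np.sin(a)]);Y=np.array([-np.sin(a),np.cos(a)]);C=np.array([522.,-31])
for f in("w1","w2"):
    c=pickle.load(open(f+".pkl","rb"))[0];w=cloud(c);l=np.c_[(w[:,:2]-C)@X,(w[:,:2]-C)@Y,w[:,2]]
    l=l[(abs(l[:,0])<120)&(l[:,1]<-40)&(l[:,1]>-180)]
    t=l[(l[:,2]>148)&(l[:,2]<155)];print(f,"htop",len(t),cv2.minEnclosingCircle(t[:,:2].astype(np.float32)))
    for lo,hi in((78,95),(60,72)):
        t=l[(l[:,2]>lo)&(l[:,2]<hi)&(l[:,0]>-30)]
        if len(t)>9: print(lo,len(t),np.percentile(t,[1,99],axis=0).ravel())
    for z in range(85,152,12):
        t=l[(l[:,2]>z)&(l[:,2]<z+12)&(l[:,0]<-50)]
        if len(t)>9:print(z,len(t),np.percentile(t[:,:2],[1,99],axis=0).ravel())
th=.06;g=C+X*(-80*np.cos(th))+Y*(-95-80*np.sin(th));print("grip pred",g)
go(g[0],g[1],190,7.9)
E
python3 hd.py
```

```text
w1 htop 319 ((-80.44799041748047, -101.9363784790039), 11.61405086517334)
78 915 [ -29.4 -112.    79.    16.9  -76.5   92.5]
60 213 [-16.2 -86.1  60.   14.  -40.2  71.2]
97 46 [ -92.6 -108.8  -75.1  -89.2]
109 49 [ -92.7 -106.   -73.6  -89.3]
121 57 [ -92.5 -106.4  -75.3  -89.4]
133 76 [ -92.5 -111.   -73.4  -89.2]
145 397 [ -91.4 -112.8  -68.8  -90.2]
w2 htop 241 ((-79.55797576904297, -101.76961517333984), 11.310833930969238)
78 697 [ -28.9 -111.8   78.8   17.5  -76.4   92.8]
60 188 [-16.  -86.3  60.   14.4 -40.6  71.7]
85 16 [-89.1 -95.7 -69.  -89.5]
97 58 [ -88.8 -102.3  -66.9  -89. ]
109 62 [ -89.9 -102.9  -66.9  -89.1]
121 67 [ -89.2 -103.2  -67.   -89. ]
133 81 [ -92.2 -103.4  -67.   -88.7]
145 308 [ -90.5 -112.   -67.7  -90. ]
grip pred [ 456.6 -140.8]
delta [-0.0815  0.0243 -0.1159] spin -0.16 yaw 7.74
```

>>> apply_moves:
  deltas:
    - [[-0.03,0,-0.04,0,-1],[-0.06,0,-0.08,0,-1],[-0.08,0,-0.118,0,-1],[-0.08,0.02,-0.118,0,-1],[-0.08,0.04,-0.118,0,-1],[-0.08,0.07,-0.118,0,-1],[-0.08,0.1,-0.118,0,-1],[-0.08,0.11,-0.118,0,-1]]

```text
t: 9.95
eef_pos: [455.9, -137.5, 100.4]
tcp_rot: [0.706, -0.704, -0.047, 0.05]
force: [0.6, 0.3, 0.9]
finger_gap: 85.8
```

>>> apply_moves:
  deltas:
    - [[0,0,0,0,0.1],[0,0,0,0,0.2],[0,0,0,0,0.4],[0,0,0,0,1],[0,0,0,0,1],[0,0,0,0,1],[0,0,0,0,1],[0,0,0,0,1]]
  squeeze: 60

```text
t: 10.75
eef_pos: [458.0, -138.4, 104.0]
tcp_rot: [-0.705, 0.706, 0.049, -0.047]
force: [2.1, 1.2, 6.6]
finger_gap: 24.6
```

The grip is about 4 mm off-centre along the pads, so I'll recentre it.

>>> apply_moves:
  deltas:
    - [[0,0,0,0,0],[0,0,0,0,0],[0,0,-0.004,0,0],[0,0,-0.004,0,0],[0,0,-0.004,0,1],[0,0,-0.004,0,1],[0,0,-0.004,0,1],[0,0,-0.004,0,1]]
  squeeze: 70

```text
t: 11.55
eef_pos: [458.5, -142.4, 103.1]
tcp_rot: [-0.705, 0.706, 0.049, -0.048]
force: [5.1, 1.8, 0.7]
finger_gap: 24.6
```

```bash
cat > arc.py <<'E'
# rows for turning the crank: arc.py cx cy step_deg n ; circle about (cx,cy) from current measured pos
from h import *
import sys
cx,cy,st_,n=map(float,sys.argv[1:5])
s,p,T=st();r=p[:2]-[cx,cy];f=np.array(s["force"])
th=np.arctan2(r[1],r[0]);R0=np.hypot(*r);t=np.array([-np.sin(th),np.cos(th)])
print("t",round(s["t"],2),"p",np.round(p,1),"ang",round(np.degrees(th)-187.88,1),"R",round(R0,1),"Ftan",round(f[:2]@t,1),"Frad",round(f[:2]@r/R0,1),"Fz",round(f[2],1),"gap",round(s["finger_gap"],1),"q",np.round(s["q"],2))
for k in range(1,int(n)+1):
    a=th+np.radians(st_*k);d=T.T@np.r_[80*np.array([np.cos(a),np.sin(a)])-80*np.array([np.cos(th),np.sin(th)]),0]/1000
    print(np.round(d,4).tolist())
E
python3 arc.py 535.7 -124.5 4 8
```

```text
t 11.55 p [ 458.5 -142.4  103.1] ang -354.9 R 79.3 Ftan -0.6 Frad -5.4 Fz 0.7 gap 24.6 q [-0.55  0.4   1.69  0.    1.05 -0.69]
[0.0007, 0.0, -0.0055]
[0.0018, 0.0, -0.011]
[0.0032, 0.0, -0.0164]
[0.0051, 0.0, -0.0217]
[0.0073, 0.0, -0.0268]
[0.0098, 0.0, -0.0318]
[0.0127, 0.0001, -0.0366]
[0.0159, 0.0001, -0.0411]
```

>>> apply_moves:
  deltas:
    - [[0.001,0,-0.0055,0,1],[0.0023,0,-0.011,0,1],[0.004,0,-0.0164,0,1],[0.006,0,-0.0217,0,1],[0.008,0,-0.0268,0,1],[0.0105,0,-0.0318,0,1],[0.0133,0,-0.0366,0,1],[0.0165,0,-0.0411,0,1]]

```text
t: 12.35
eef_pos: [478.7, -179.6, 103.0]
tcp_rot: [0.706, -0.705, -0.048, 0.049]
force: [-4.5, 6.1, 8.1]
finger_gap: 24.4
```

```bash
python3 arc.py 535.7 -124.5 4 8
```

```text
t 12.35 p [ 478.7 -179.6  103. ] ang -323.9 R 79.2 Ftan -7.5 Frad -1.0 Fz 8.1 gap 24.4 q [-0.59  0.45  1.6   0.    1.1  -0.73]
[0.0034, -0.0, -0.0044]
[0.0072, -0.0, -0.0085]
[0.0112, -0.0001, -0.0124]
[0.0155, -0.0001, -0.016]
[0.02, -0.0001, -0.0192]
[0.0248, -0.0001, -0.0222]
[0.0297, -0.0001, -0.0248]
[0.0348, -0.0001, -0.0271]
```

>>> apply_moves:
  deltas:
    - [[0.0034,0,-0.0044,0,1],[0.0072,0,-0.0085,0,1],[0.0112,0,-0.0124,0,1],[0.0155,0,-0.016,0,1],[0.02,0,-0.0192,0,1],[0.0248,0,-0.0222,0,1],[0.0297,0,-0.0248,0,1],[0.0348,0,-0.0271,0,1]]

```text
t: 13.15
eef_pos: [516.5, -201.8, 103.0]
tcp_rot: [0.706, -0.705, -0.047, 0.05]
force: [-5.7, 5.9, 8.4]
finger_gap: 24.3
```

```bash
python3 arc.py 535.7 -124.5 4 8
```

```text
t 13.15 p [ 516.5 -201.8  103. ] ang -291.8 R 79.6 Ftan -6.9 Frad -4.4 Fz 8.4 gap 24.3 q [-0.59  0.52  1.48 -0.    1.16 -0.72]
[0.0053, -0.0, -0.0019]
[0.0106, -0.0, -0.0034]
[0.0161, -0.0001, -0.0045]
[0.0216, -0.0001, -0.0053]
[0.0272, -0.0001, -0.0057]
[0.0328, -0.0001, -0.0056]
[0.0384, -0.0001, -0.0052]
[0.0439, -0.0001, -0.0044]
```

>>> apply_moves:
  deltas:
    - [[0.0053,0,-0.0019,0,1],[0.0106,0,-0.0034,0,1],[0.0161,0,-0.0045,0,1],[0.0216,0,-0.0053,0,1]]

```text
t: 13.55
eef_pos: [538.5, -204.3, 103.0]
tcp_rot: [0.706, -0.705, -0.047, 0.05]
force: [-7.8, 3.9, 8.6]
finger_gap: 24.4
```

```bash
python3 arc.py 535.7 -124.5 4 8
```

```text
t 13.55 p [ 538.5 -204.3  103. ] ang -275.9 R 79.8 Ftan -7.7 Frad -4.2 Fz 8.6 gap 24.4 q [-0.57  0.55  1.41 -0.    1.19 -0.7 ]
[0.0056, -0.0, -0.0004]
[0.0112, -0.0, -0.0004]
[0.0167, -0.0001, 0.0]
[0.0223, -0.0001, 0.0008]
[0.0277, -0.0001, 0.002]
[0.0331, -0.0001, 0.0036]
[0.0383, -0.0001, 0.0055]
[0.0434, -0.0001, 0.0078]
```

>>> apply_moves:
  deltas:
    - [[0.0056,0,-0.0004,0,1],[0.0112,0,-0.0004,0,1],[0.0167,0,0,0,1],[0.0223,0,0.0008,0,1]]

```text
t: 13.95
eef_pos: [560.3, -200.7, 103.0]
tcp_rot: [0.706, -0.705, -0.047, 0.05]
force: [-9.1, 1.3, 9.1]
finger_gap: 24.6
```

```bash
python3 arc.py 535.7 -124.5 4 8
```

```text
t 13.95 p [ 560.3 -200.7  103. ] ang -260.0 R 80.1 Ftan -8.3 Frad -4.0 Fz 9.1 gap 24.6 q [-0.54  0.58  1.35 -0.    1.22 -0.68]
[0.0055, -0.0, 0.0012]
[0.0108, -0.0, 0.0027]
[0.0161, -0.0001, 0.0046]
[0.0212, -0.0001, 0.0069]
[0.0261, -0.0001, 0.0095]
[0.0308, -0.0001, 0.0125]
[0.0353, -0.0001, 0.0158]
[0.0396, -0.0001, 0.0194]
```

>>> apply_moves:
  deltas:
    - [[0.0055,0,0.0012,0,1],[0.0108,0,0.0027,0,1],[0.0161,0,0.0046,0,1],[0.0212,0,0.0069,0,1]]

```text
t: 14.35
eef_pos: [579.7, -191.8, 103.0]
tcp_rot: [0.705, -0.705, -0.046, 0.05]
force: [-12.6, -2.8, 8.9]
finger_gap: 24.5
```

```bash
python3 arc.py 535.7 -124.5 4 8; python3 b3.py w7
```

```text
t 14.35 p [ 579.7 -191.8  103. ] ang -244.7 R 80.4 Ftan -12.1 Frad -4.5 Fz 8.9 gap 24.5 q [-0.51  0.6   1.31 -0.    1.24 -0.65]
[0.005, -0.0, 0.0026]
[0.0097, -0.0001, 0.0055]
[0.0143, -0.0001, 0.0087]
[0.0186, -0.0001, 0.0122]
[0.0227, -0.0001, 0.0161]
[0.0264, -0.0001, 0.0202]
[0.0299, -0.0002, 0.0245]
[0.0331, -0.0002, 0.0291]
14.4 [ 580.5 -191.2  103. ] [-5.9  2.6  6.4] 25.01318801016832
jaw 0 
handle 9591 [  -6.4 -175.7  103.4   33.4 -158.1  146.2   74.8 -153.9  155.8]
htop 4549 ((34.04329299926758, -165.94598388671875), 46.9050407409668)
```

>>> apply_moves:
  deltas:
    - [[0.005,0,0.0026,0,1],[0.0097,0,0.0055,0,1],[0.0143,0,0.0087,0,1]]

```text
t: 14.7
eef_pos: [592.2, -182.0, 103.0]
tcp_rot: [-0.705, 0.706, 0.046, -0.051]
force: [-15.9, -5.3, 9.3]
finger_gap: 24.3
```

```bash
python3 arc.py 535.7 -124.5 4 6
```

```text
t 14.7 p [ 592.2 -182.   103. ] ang -233.4 R 80.6 Ftan -15.1 Frad -7.4 Fz 9.3 gap 24.3 q [-0.49  0.61  1.28 -0.01  1.25 -0.62]
[0.0044, -0.0, 0.0035]
[0.0085, -0.0001, 0.0073]
[0.0123, -0.0001, 0.0113]
[0.0158, -0.0001, 0.0156]
[0.0191, -0.0002, 0.0202]
[0.022, -0.0002, 0.025]
```

>>> apply_moves:
  deltas:
    - [[0.0042,0,0.0037,0,1],[0.0082,0,0.0076,0,1],[0.0119,0,0.0116,0,1]]

```text
t: 15.0
eef_pos: [602.4, -170.1, 103.0]
tcp_rot: [-0.704, 0.707, 0.045, -0.05]
force: [-14.1, -10.1, 8.8]
finger_gap: 24.5
```

```bash
python3 arc.py 535.7 -124.5 4 6
```

```text
t 15.0 p [ 602.4 -170.1  103. ] ang -222.3 R 80.8 Ftan -16.3 Frad -5.9 Fz 8.8 gap 24.5 q [-0.46  0.62  1.26 -0.01  1.26 -0.6 ]
[0.0036, -0.0, 0.0043]
[0.0069, -0.0001, 0.0088]
[0.0099, -0.0001, 0.0135]
[0.0125, -0.0001, 0.0184]
[0.0148, -0.0002, 0.0235]
[0.0167, -0.0002, 0.0288]
```

137.7°, tangential load −16 N; the build-up is clear. Next, 2-row steps.

>>> apply_moves:
  deltas:
    - [[0.0034,0,0.0044,0,1],[0.0066,0,0.0089,0,1]]

```text
t: 15.2
eef_pos: [607.9, -160.9, 103.0]
tcp_rot: [-0.704, 0.707, 0.046, -0.05]
force: [-14.1, -12.9, 6.9]
finger_gap: 24.2
```

```bash
python3 arc.py 535.7 -124.5 4 6
```

```text
t 15.2 p [ 607.9 -160.9  103. ] ang -214.6 R 80.9 Ftan -17.9 Frad -6.7 Fz 6.9 gap 24.2 q [-0.44  0.63  1.25 -0.01  1.27 -0.58]
[0.003, -0.0, 0.0047]
[0.0057, -0.0001, 0.0096]
[0.008, -0.0001, 0.0147]
[0.0099, -0.0001, 0.0199]
[0.0115, -0.0002, 0.0253]
[0.0127, -0.0002, 0.0307]
```

>>> apply_moves:
  deltas:
    - [[0.0028,0,0.0047,0,1],[0.0054,0,0.0096,0,1]]

```text
t: 15.4
eef_pos: [612.0, -151.7, 103.0]
tcp_rot: [-0.703, 0.708, 0.045, -0.05]
force: [-12.9, -6.8, 5.9]
finger_gap: 24.4
```

```bash
python3 arc.py 535.7 -124.5 4 6
```

```text
t 15.4 p [ 612.  -151.7  103. ] ang -207.5 R 81.0 Ftan -10.8 Frad -9.9 Fz 5.9 gap 24.4 q [-0.43  0.63  1.24 -0.01  1.27 -0.56]
[0.0024, -0.0, 0.005]
[0.0044, -0.0001, 0.0102]
[0.0061, -0.0001, 0.0156]
[0.0074, -0.0002, 0.021]
[0.0083, -0.0002, 0.0265]
[0.0088, -0.0002, 0.0321]
```

The load has passed its peak and is falling at 152.5°.

>>> apply_moves:
  deltas:
    - [[0.0019,0,0.005,0,1],[0.0038,0,0.0102,0,1]]

```text
t: 15.6
eef_pos: [615.4, -138.5, 103.0]
tcp_rot: [-0.705, 0.706, 0.047, -0.049]
force: [-6.6, -2.8, 6.5]
finger_gap: 24.6
```

```bash
python3 arc.py 535.7 -124.5 3 6
```

```text
t 15.6 p [ 615.4 -138.5  103. ] ang -197.8 R 81.0 Ftan -4.0 Frad -6.1 Fz 6.5 gap 24.6 q [-0.41  0.63  1.24 -0.    1.27 -0.54]
[0.0012, -0.0, 0.004]
[0.0021, -0.0, 0.0081]
[0.0029, -0.0, 0.0122]
[0.0034, -0.0, 0.0164]
[0.0037, -0.0, 0.0206]
[0.0038, -0.0, 0.0247]
```

>>> apply_moves:
  deltas:
    - [[0.001,0,0.004,0,1],[0.0018,0,0.0081,0,1]]

```text
t: 15.8
eef_pos: [616.5, -129.0, 103.1]
tcp_rot: [0.705, -0.705, -0.047, 0.049]
force: [-3.8, 1.7, 6.1]
finger_gap: 24.6
```

```bash
python3 arc.py 535.7 -124.5 3 6
```

```text
t 15.8 p [ 616.5 -129.   103.1] ang -191.1 R 80.9 Ftan 1.5 Frad -3.9 Fz 6.1 gap 24.6 q [-0.39  0.63  1.25 -0.    1.27 -0.53]
[0.0007, -0.0, 0.0041]
[0.0012, -0.0, 0.0083]
[0.0014, -0.0, 0.0125]
[0.0015, 0.0, 0.0167]
[0.0013, 0.0, 0.0208]
[0.0009, 0.0, 0.025]
```

>>> apply_moves:
  deltas:
    - [[0.0005,0,0.003,0,1],[0.0007,0,0.006,0,1],[0.0007,0,0.006,0,1]]

```text
t: 16.1
eef_pos: [616.5, -121.6, 103.1]
tcp_rot: [0.706, -0.705, -0.048, 0.049]
force: [-2.8, 5.1, 7.0]
finger_gap: 24.6
```

```bash
python3 arc.py 535.7 -124.5 3 6;python3 - <<'E'
from h import *
c=ctrl.capture("side");cv2.imwrite("pics/s8.png",cv2.resize(c["img"][150:290,280:430,::-1],None,fx=4,fy=4,interpolation=cv2.INTER_CUBIC))
E
```

```text
t 16.1 p [ 616.5 -121.6  103.1] ang -185.8 R 80.9 Ftan 5.2 Frad -2.6 Fz 7.0 gap 24.6 q [-0.38  0.63  1.25  0.    1.27 -0.52]
[0.0003, 0.0, 0.0042]
[0.0004, 0.0, 0.0084]
[0.0003, 0.0, 0.0126]
[-0.0, 0.0, 0.0167]
[-0.0006, 0.0, 0.0209]
[-0.0014, 0.0001, 0.025]
```

>>> apply_moves:
  deltas:
    - [[0,0,0,0,1],[0,0,0,0,1],[0,0,0,0,1]]

```text
t: 16.45
eef_pos: [616.5, -121.6, 103.1]
tcp_rot: [0.706, -0.705, -0.048, 0.049]
force: [-3.2, 6.7, 7.2]
finger_gap: 24.5
```

>>> apply_moves:
  deltas:
    - [[0.0001,0,0.002,0,1],[0.0002,0,0.004,0,1],[0.0002,0,0.004,0,1],[0.0002,0,0.004,0,1]]

```text
t: 16.85
eef_pos: [616.3, -117.7, 103.1]
tcp_rot: [0.706, -0.705, -0.048, 0.049]
force: [-3.3, 6.3, 7.4]
finger_gap: 24.8
```

View pics/s8.png

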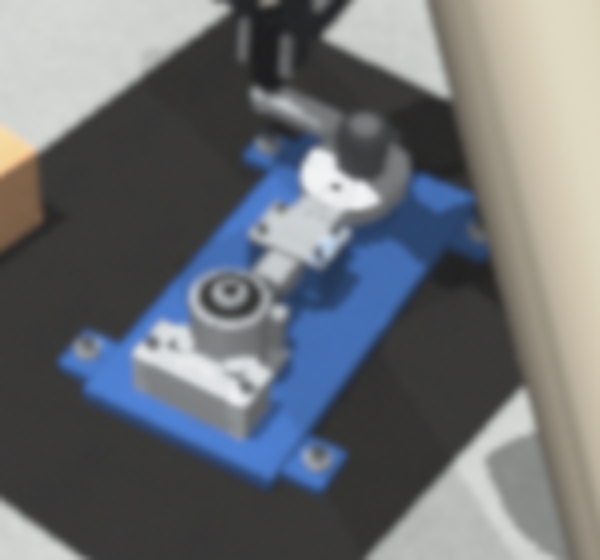

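The picture shows the jaw against the bush and the crank arm pointing to +x (away from the robot). There is a light onward pull of about 6 N, so I'll creep on and watch its trend.

>>> apply_moves:
  deltas:
    - [[0.0001,0,0.002,0,1],[0.0001,0,0.004,0,1],[0.0001,0,0.004,0,1],[0.0001,0,0.004,0,1]]

```text
t: 17.25
eef_pos: [615.9, -114.3, 103.1]
tcp_rot: [0.706, -0.705, -0.048, 0.049]
force: [-2.2, 2.7, 6.4]
finger_gap: 24.4
```

>>> apply_moves:
  deltas:
    - [[0,0,0.002,0,1],[-0.0001,0,0.0035,0,1],[-0.0001,0,0.0035,0,1],[-0.0001,0,0.0035,0,1]]

```text
t: 17.65
eef_pos: [615.6, -111.5, 103.1]
tcp_rot: [-0.705, 0.705, 0.048, -0.049]
force: [-3.7, 0.6, 6.4]
finger_gap: 24.6
```

>>> apply_moves:
  deltas:
    - [[-0.0001,0,0.002,0,1],[-0.0003,0,0.004,0,1],[-0.0003,0,0.004,0,1],[-0.0003,0,0.004,0,1]]

```text
t: 18.05
eef_pos: [614.9, -107.8, 103.1]
tcp_rot: [-0.705, 0.706, 0.048, -0.049]
force: [-3.1, -1.3, 6.4]
finger_gap: 24.2
```

The force crosses zero about here, so this is the middle of the dwell. Releasing the handle and rising clear.

>>> apply_moves:
  deltas:
    - [[0,0,-0.001,0,1],[0,0,-0.001,0,0.3],[0,0,-0.001,0,0.1],[0,0,-0.001,0,-0.3],[0,0,-0.001,0,-1],[0,0,-0.001,0,-1],[0,0,-0.001,0,-1],[0,0,-0.001,0,-1]]

```text
t: 18.85
eef_pos: [615.3, -108.6, 102.8]
tcp_rot: [-0.705, 0.705, 0.048, -0.048]
force: [0.2, -0.9, -0.1]
finger_gap: 85.5
```

>>> apply_moves:
  deltas:
    - [[0,-0.03,0,0,-1],[0,-0.07,0,0,-1],[0,-0.11,0,0,-1],[0,-0.15,0,0,-1],[-0.04,-0.18,0.02,0,-1],[-0.07,-0.2,0.05,0,-1],[-0.09,-0.22,0.06,0,-1],[-0.09,-0.22,0.06,0,-1]]

```text
t: 19.65
eef_pos: [516.7, -60.4, 326.6]
tcp_rot: [-0.705, 0.706, 0.051, -0.047]
force: [1.4, 0.7, 0.7]
finger_gap: 85.4
```

```bash
python3 b3.py w9
```

```text
19.7 [517.6 -61.1 324.5] [0.8 0.4 0.1] 85.53298942576023
rim 1097 [-22.8  62.   77.7  -0.3  85.6  79.7  22.7 108.5  81.6]
sleeve 213 [-9.  75.8 83.1 -0.3 85.  85.5  8.4 94.2 87.6]
Vtop 1315 [-40.4 100.1  47.   -0.8 120.6  49.3  40.2 134.   51.5]
jaw 199 [-22.5  46.4  46.1  -0.3  57.   48.4  22.   60.9  50.8]
handle 591 [ 66.9 -98.9 100.9  75.8 -83.8 146.1  90.2 -77.  152.7]
htop 271 ((79.3991470336914, -89.64604949951172), 12.018982887268066)
```

View pics/w9.png

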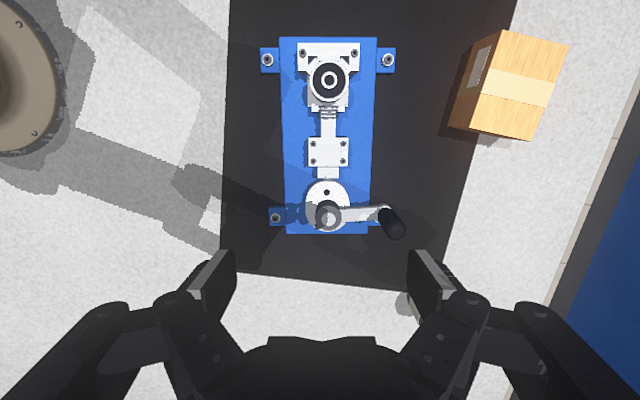

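The bush is seated (y 85) with the jaw (y 61) against it. The cam nose faces the roller and the handle stayed put at (392,222). I'll check that it stays so after a wait.

>>> apply_moves:
  deltas:
    - [[0,0,0,0,-1],[0,0,0,0,-1],[0,0,0,0,-1],[0,0,0,0,-1],[0,0,0,0,-1],[0,0,0,0,-1],[0,0,0,0,-1],[0,0,0,0,-1]]

```text
t: 20.5
eef_pos: [518.0, -61.4, 322.8]
tcp_rot: [-0.705, 0.705, 0.048, -0.048]
force: [-0.6, 0.1, 0.4]
finger_gap: 85.3
```

```bash
python3 b3.py w10; python3 -c "
from bench import ctrl
print(ctrl.sign_off())"
```

```text
20.55 [518.  -61.4 322.8] [-0.8  0.1  0.4] 85.7425370367211
rim 1113 [-22.8  61.5  77.6  -0.3  85.   79.8  23.1 108.6  81.6]
sleeve 220 [-9.1 75.5 82.8 -0.5 85.2 85.4  9.2 94.3 87.4]
Vtop 1320 [-40.4  99.4  47.3  -1.2 121.   49.3  40.1 134.   51.4]
jaw 194 [-22.8  40.7  46.5  -0.8  55.3  48.3  22.6  60.6  50.6]
handle 607 [ 67.1 -98.9 100.5  75.9 -83.7 145.7  90.  -77.  152.4]
htop 279 ((79.29666137695312, -89.57493591308594), 12.136981010437012)
the job is handed in; nothing more can be done
None
```

The larger bush is clamped in the fixture, the handle is released, and the job was handed in at about 20.5 s of the 72 s allowed.

- **Placing:** I set the bush down upright on the rest plate, about 4 mm short of the nest, with a contact force of about 19 N, and let it go.
- **Cranking:** I turned the crank anticlockwise from about 5° to 184°. The load at the handle built up to about 18 N near 145°, a little above the 10 to 15 N you gave, probably because some measuring lag is included. It then fell away, and a light onward pull of about 6 N shrank to zero and just reversed. I took that as the middle of the dwell and let go there.
- **Last checks:** With the gripper clear, two looks 0.85 s apart showed the handle unmoved to within 0.2 mm. The bush axis was at y ≈ 85, which is the seated position. The jaw face was at about y = 61 against the bush, and the rim was about 80 mm above the bench, so the bush stands upright.
- **Bystanders:** I did not touch the small bush, the carton or the oil bottle. I did not measure their positions again at the end.
- **Disagreements:** The network's first nest position was about 4 mm off the depth measurement of the V, so I used the depth. One search for the bush picked out the V block, and I discarded it.

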